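# Lock a sign clip into the reception desk's accessory rail

## Robot

A 6-joint arm with a two-finger parallel gripper is mounted at the origin on the work surface. World frame = base frame: x ahead of the robot, y to its left, z up, the work surface at z = 0. Lengths are in m, angles in rad, forces in N, time in s.
With the tool pointing down it reaches from about 0.225 to 0.875 m from the base axis. Payload 3.4 kg.
Tool frame: the origin (TCP) lies at the very end of the fingers, on their centre line; the grasp point (between the pads) lies 19 mm behind it; z points along the fingers, y is the line along which they close (so a half turn about z gives the same grasp; the last joint's range is limited). The gripper opens to 85 mm and grips with 20 to 120 N. Pads are 22 mm wide; open, the fingers measure 114 mm over their backs; the gripper's body (76 mm by 85 mm) begins 54 mm behind the grasp point. The pads swing forward as they close: fully open they stand 13 mm farther back than shut.
Start: joints at [1.215, 0.276, 1.505, -0, 1.361, -0.121], TCP at [0.134, 0.559, 0.231] pointing down, gripper open.
Joint ranges: [-2.89, 2.89], [-0.75, 2.08], [0.22, 2.7], [-1.18, 4.32], [0.11, 2.71], [-2.7, 2.7]. Speed limits (rad/s): [2.57, 2.57, 3.14, 3.14, 3.14, 3.14].

## Interface

Orientations are given as a unit quaternion [w, x, y, z].
In Python, from rig import get_state, optics, sign_off gives the robot as it stands.
- The arm moves only by the tool send_rows, never from a script. Its argument "increments" is a list of rows, each an object with "gripper": the gripper's target within -1 to 1 (shut at 1, half-way at 0, fully open at -1); "linear": the shift along the world's x, y, z in m, a list of three; "delta_rot": the turn, a rotation vector about the world's x, y, z in rad, a list of three. In form: [{"gripper": gripper, "linear": [dx, dy, dz], "delta_rot": [rx, ry, rz]}, ...]. A call has 1 to 8 rows; each row is the pose to reach, as a shift and turn from the pose commanded when the call began; what a row does not reach only later rows make up. A row lasts 1/10 s, in which the tool goes at most 50 mm and 8.59 degrees, less where a joint would pass 70% of its speed; a pose out of reach is approached as far as the arm can. A call with a gripper value outside its range is refused whole. The fingers move at their own pace and stop on an object; "newtons" is the grip in N (left out, the last holds). Time passes only in rows, so rows that repeat a pose let the fingers close. It gives the time, the measured TCP pose, the force, the opening and the grip force at its end, in the units of the state.
- get_state(): the state, without advancing time (a new reading comes with each control period).
- optics.get_image(name): name is "scene" or "top"; returns a dict with "pixels" (384x512x3 uint8, blue, green, red), "K" (3x3 intrinsics, pixels), "k1" (the pictures are not rectified: a ray, as slopes to the right and down, at radius r is drawn at 1 + k1 r^2 times it, then the intrinsics apply), "rvec" (rotation vector, rad) and "tvec" (3), from world to camera coordinates, as OpenCV has them. Camera axes: x right, y down, z forward; pixel columns grow to the right and rows downward; lengths in m; the calibration is good to about 2 mm. A picture is of the moment at which its call begins. There is no depth.
- sign_off(): hands the job in; it is judged then, once.
The state is a dict: "clock": time; "qpos": joint angles; "qd": joint speeds; "effort": joint torques, N m; "position": TCP position; "ee_rot": TCP orientation; "contact_force": force on the tool from outside, world axes, zero at the start; "moment": the same for the moment, N m; "width": finger opening in m; "gripper_force": force on a finger pad.
Only numpy, scipy, OpenCV 4.12 (cv2) and the standard library are available. Lean on these libraries where they do the work, as an engineer would, in place of code of your own. Each camera call takes 0.05 s, during which the arm holds its last target. There are 200 camera calls.

## Task

Take the green sign clip out of its grey storage block and fit it in the aluminium desk rail, at the blue tab: find the slot by feel, as the rail sits a few millimetres off, lower the clip's steel foot lengthwise into it, press it gently down against its spring, give it a quarter turn and let it rise so that the grooves of the foot catch the rail's lips. Leave it locked and let go, the white sign standing parallel to the rail and centred on the tab to about a centimetre. Never push or pull on the rail with more than 30 N, whether with the clip or the gripper, and leave the other things on the desk where they are.

Things in the scene. Friction and masses are not known exactly. Their poses are not given: they have to be found in the camera images.
- clip_mid (a point): Centre of the green grip block of the loose sign clip (about 90 g). Block 16 mm thick (x), 44 wide (y), 50 high (z up); on it a white sign 4 x 44 x 16 mm high, in line with the width. Grip it across the 16 mm from above. It starts standing in the storage block, shoulder on the block's top. In the rail, this point ends 31 mm above the rail's true top, its x along the spot's x, either way round.
- clip_shoulder (a point): Centre of the green block's flat underside, 25 mm below clip_mid. A round steel shank of 11 mm diameter goes down from it to the foot. In the rail it meets the top when pressed right down (a hard stop); the teeth clear the lips when it is under 2 mm above the top; locked, it has risen to 6 mm above the top. Either turning direction will do.
- clip_foot (a point): Centre of the underside of the steel foot, 19 mm below the shoulder. The foot is a bar 34 mm long (along x, so across the sign), 12 mm wide and 6 mm thick, with a tooth 4 mm high standing up at each end (12 to 17 mm from the axis); the gap between tooth and shank is the groove. A foot that misses the slot stops on the lips, the shoulder 19 mm above the rail's top.
- plunger: Brass spring plunger, 8 mm diameter, under the foot, part of the clip; its origin coincides with the shoulder when it is free. Its tip is then 35 mm below the shoulder. It yields upward by up to 11.5 mm, 1.1 N per mm from zero. It first touches the slot's floor when the shoulder is 10 mm above the rail's top: 4.4 N when locked, 11 N pressed right down.
- spot (a point): Where the clip belongs, as measured from the base plate: abreast of the blue tab, on the slot's nominal centre line at the nominal level of the rail's top. The rail was clamped on by eye, so the true slot lies up to 8 mm to either side (x) and up to 1.5 mm higher or lower; this is not measured and must be found by feel or seen. y runs along the slot, x across it, z up.
- tab_top (a point): Middle of the top of the blue tab on the base plate, beside the rail on its -x side, 39 mm from the spot and at the rail's nominal height: 16 mm long (y), 10 mm thick (x). It is fixed.
- rail_mid (a point): Nominal middle of the fixed aluminium rail, on its slot's nominal centre line at its top, 34 mm above the desk. 260 mm long (y; black end caps 6 mm beyond), 48 wide (x), 28 high. The slot is 14.4 mm wide; each lip is 3 mm thick, with a rim 3 mm thick along the slot that reaches 7 mm below the top. The true rail is off as told for the spot; its direction is true.
- rail_floor (a point): The nominal place of the floor inside the rail at mid length, 25 mm below the rail's top. The cavity under the lips is 42 mm wide.
- base: Fixed dark steel base plate, 90 x 272 x 4 mm (x, y, z), flat on the desk, that carries the rail on brass shims. Axes as for the spot; origin on the desk under the slot's nominal centre line, at mid length.
- holder: Fixed grey storage block, 70 x 70 x 42 mm, origin at the centre of its underside; a slot 37 x 15 mm (long way along x) goes through it and holds the clip's foot with about 1.5 mm of play.
- dish: Fixed black paper-clip dish, 80 mm across, 28 mm high, origin at the centre of its underside; it may have changed places with the storage block.
- stamp: Bystander: loose black and grey hand stamp, 30 x 50 x 58 mm, origin under its centre.
- cup: Bystander: loose white plastic cup, 72 mm across, 90 mm high, origin under its centre.
- stapler: Bystander: loose red and black stapler, 140 x 34 x 37 mm, origin under its centre.
Mind the look-alikes: they are no part of the job. Of the things that look like the part that bears clip_mid, the largest one is meant.

How it is judged:
By the outcome, as a careful person would: the job done as asked, in the order asked, and still so for the second after the job is handed in, with the robot touching nothing.
It also fails if it takes over 72 s, if anything falls off the work surface, if the arm or the gripper's body presses on something with over 40 N, if the wrist force passes 120 N, or if a joint passes its speed limit or range.

## Working session

There is one attempt and no reset: what is moved stays moved. The work goes in short steps, Python scripts to look and compute and a tool call to move; the robot and the scene stay as the last step left them, time stands still between calls to the robot, and variables do not carry over. Pictures are saved under pics/ and viewed, at most 10 in all, crops included, and the job is handed in when it is done.

Besides the shell and the picture viewer there is one more tool, called in YAML: its name, and indented under it one key for each argument. send_rows: Moves the arm, as the interface text tells. Its arguments: {"type":"object","properties":{"increments":{"type":"array"},"newtons":{"type":"number"}},"required":["increments"]}

```bash
mkdir -p pics; cat > h.py <<'E'
import numpy as np, cv2
from rig import get_state, optics, sign_off
def img(n):
    d=optics.get_image(n); d['pixels']=np.ascontiguousarray(d['pixels']); return d
def dist(d): return np.array([d['k1'],0,0,0,0],float)
def cast(d,uv,z):
    uv=np.asarray(uv,float).reshape(-1,1,2)
    n=cv2.undistortPoints(uv,np.array(d['K'],float),dist(d)).reshape(-1,2)
    R=cv2.Rodrigues(np.array(d['rvec'],float))[0]; c=-R.T@np.array(d['tvec'],float).ravel()
    r=np.c_[n,np.ones(len(n))]@R
    return c+r*((z-c[2])/r[:,2])[:,None]
def proj(d,P):
    return cv2.projectPoints(np.asarray(P,float).reshape(-1,1,3),np.array(d['rvec'],float),np.array(d['tvec'],float),np.array(d['K'],float),dist(d))[0].reshape(-1,2)
E
python3 - <<'E'
from h import *
import pickle
for n in ('scene','top'):
    d=img(n); pickle.dump(d,open(n+'.pkl','wb')); cv2.imwrite(f'pics/{n}0.png',cv2.resize(d['pixels'],(800,600),interpolation=cv2.INTER_CUBIC))
    R=cv2.Rodrigues(np.array(d['rvec'],float))[0]; print(n,-R.T@np.array(d['tvec']).ravel(),d['K'][0][0],d['k1'])
print(get_state())
E
```

```text
scene [ 1.34228602 -0.03163444  0.89929596] 484.826114468289 0.05446684971544969
top [ 0.45651162 -0.00736069  1.20263624] 359.5983114988228 0.008771512371834437
{'clock': 0.1, 'qpos': array([ 1.21500619e+00,  2.76536459e-01,  1.50600141e+00,  1.45570001e-05,
        1.36069278e+00, -1.20997301e-01]), 'qd': array([-0.00159558, -0.00114724, -0.00270008,  0.00053967, -0.00015435,
        0.00165978]), 'effort': array([ 7.73051142e-04, -4.17692149e+01, -2.46406353e+01, -4.84596683e-05,
        5.81167988e-03,  1.70911085e-05]), 'position': array([0.13360472, 0.55878569, 0.23052556]), 'ee_rot': array([-2.00316203e-04,  1.17128422e-01,  9.93116439e-01, -7.94156520e-04]), 'contact_force': array([ 0.84624284, -0.04061293, -0.66340231]), 'moment': array([0.03191945, 0.0003938 , 0.00479782]), 'gripper_force': 0.0, 'width': 0.08546760164675041}
```

View pics/scene0.png

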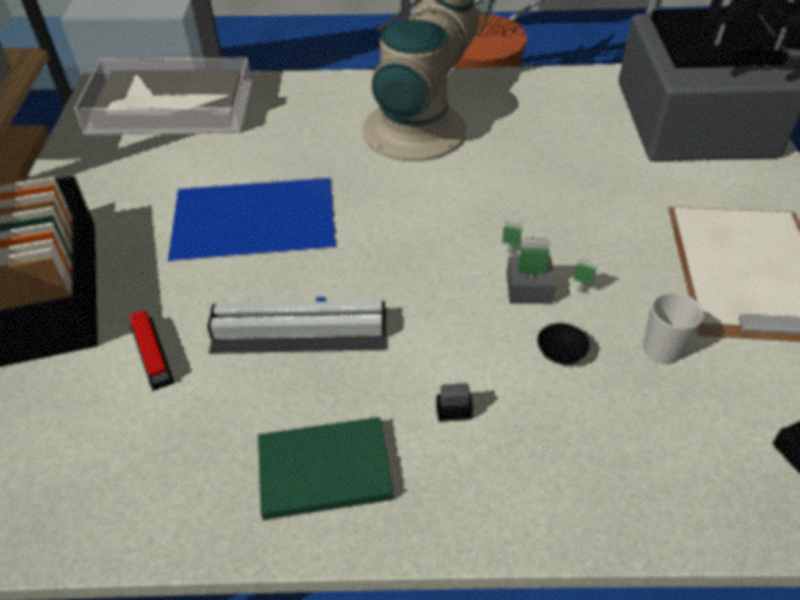

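View pics/top0.png

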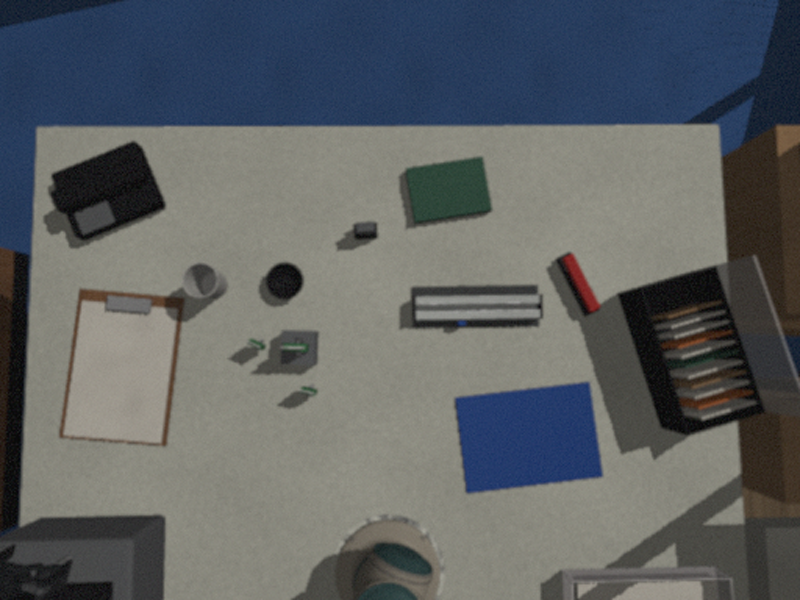

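The three green candidates in the 800x600 scene view are the middle one on the grey block at (535,257), and small ones at (512,233) and (585,272). The middle one is the largest and stands in the storage block, so it is the one meant. In the top view, it is at (295,348). Next I confirm it in a crop and measure.

```bash
python3 - <<'E'
from h import *
import pickle
D={n:pickle.load(open(n+'.pkl','rb')) for n in('scene','top')}
t=D['top'];s=D['scene']
def comps(d,m,amin=6):
    n,l,st,c=cv2.connectedComponentsWithStats(m.astype(np.uint8),connectivity=8)
    return [(l==i,st[i],c[i]) for i in range(1,n) if st[i][4]>=amin]
for n,d in D.items():
    b,g,r=[d['pixels'][...,i].astype(int) for i in range(3)]
    print(n)
    gm=(g>r*1.25+5)&(g>b*1.2+5)
    for m,st,c in comps(d,gm): print(' green',st,c.round(1))
    bm=(b>1.8*r+20)&(b>1.4*g+10)
    for m,st,c in comps(d,bm,4):
        if st[4]<100: print(' blue',st,c.round(2),'z34',cast(d,[c],.034).round(4))
a=t['pixels'][185:270,140:370]; b=s['pixels'][130:230,120:400]
A=cv2.resize(a,None,fx=3.4,fy=3.4,interpolation=cv2.INTER_CUBIC);B=cv2.resize(b,(782,279),interpolation=cv2.INTER_CUBIC)
cv2.imwrite('pics/crop1.png',np.vstack([cv2.convertScaleAbs(A,alpha=1.4),B]))
# profiles across rail in top, at 3 columns along y
g=cv2.cvtColor(t['pixels'],cv2.COLOR_BGR2GRAY)
for c in(275,285,320,335): print(c,[int(v) for v in g[178:215,c-3:c+4].mean(1)])
print(g[196,255:355].tolist()); print(g[202,255:355].tolist())
# holder in top
print('holder row'); print(g[225,165:215].tolist()); print(g[205:245,200].tolist())
E
```

```text
scene
 green [ 29 138   3   3   6] [ 30.3 139.2]
 green [322 145  11  12 109] [327.2 150.4]
 green [332 159  19  16 290] [340.9 166.5]
 green [367 169  14  13 131] [373.5 175. ]
 green [ 166  268   85   63 4050] [206.4 298.7]
 blue [409   6   3   2   4] [410.     6.75] z34 [[-0.4285  0.5587  0.034 ]]
 blue [318   8  10   3  20] [322.9    8.65] z34 [[-0.4312  0.2321  0.034 ]]
 blue [200  36   4   3   5] [201.6  37. ] z34 [[-0.2369 -0.2145  0.034 ]]
 blue [199  40   3   3   4] [199.75  41.  ] z34 [[-0.2097 -0.2192  0.034 ]]
 blue [509  81   3   3   7] [510.29  82.  ] z34 [[0.076  0.7471 0.034 ]]
 blue [508  85   4  10  22] [509.73  88.73] z34 [[0.1107 0.733  0.034 ]]
 blue [203 191   5   1   5] [205. 191.] z34 [[ 0.513  -0.1584  0.034 ]]
 blue [134 381  38   3  84] [153.55 382.15] z34 [[ 0.9832 -0.2209  0.034 ]]
 blue [101 383   5   1   5] [103. 383.] z34 [[ 0.9821 -0.3105  0.034 ]]
 blue [114 382  12   2  15] [119.87 382.73] z34 [[ 0.9825 -0.2806  0.034 ]]
 blue [127 382   6   2  11] [129.73 382.55] z34 [[ 0.9827 -0.2632  0.034 ]]
top
 green [161 218   8   5  13] [165.1 219.8]
 green 
[... 28230 characters left out ...]
, 143, 145, 144, 146, 142, 141, 137, 138, 140, 141, 139, 142, 141, 140, 138, 139, 137, 140, 139, 141, 140, 134, 137, 136, 135, 136, 139, 139, 136, 135, 133, 133, 136, 136, 131, 131, 135, 134, 136, 132, 132, 133, 134, 131, 134, 135, 134, 130, 107, 74, 102, 136, 138, 138, 136, 139, 139, 141]
holder row
[108, 128, 132, 136, 135, 132, 114, 82, 75, 72, 71, 75, 74, 75, 64, 48, 40, 43, 45, 44, 44, 49, 44, 46, 53, 59, 60, 61, 63, 56, 58, 61, 75, 79, 77, 76, 66, 79, 112, 139, 137, 140, 138, 136, 136, 137, 134, 142, 138, 137]
[138, 137, 137, 137, 134, 135, 121, 95, 76, 76, 80, 78, 78, 78, 77, 76, 75, 78, 81, 69, 76, 74, 79, 75, 74, 75, 77, 78, 80, 104, 124, 133, 138, 137, 133, 135, 135, 137, 138, 139]
```

View pics/crop1.png

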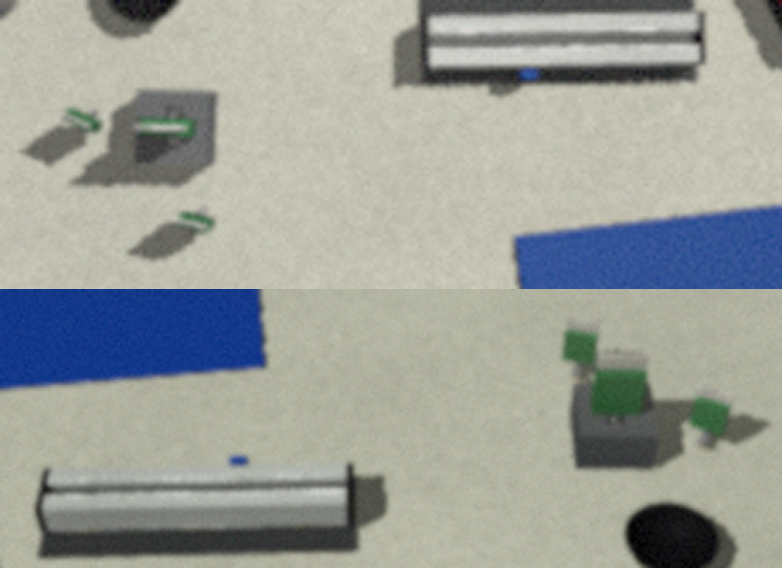

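The crop confirms it: the large green clip stands in the grey block at (165,127), and the two smaller decoys stand free at (80,120) and (197,220). The blue tab is beside the rail on the robot's side at (530,74). Next, the exact geometry.

```bash
python3 - <<'E'
from h import *
import pickle
t=pickle.load(open('top.pkl','rb'));s=pickle.load(open('scene.pkl','rb'))
g=cv2.GaussianBlur(cv2.cvtColor(t['pixels'],cv2.COLOR_BGR2GRAY),(5,1),0).astype(float)
def cross(p,lo,hi,th,up):
    for i in range(lo,hi):
        a,b=p[i],p[i+1]
        if (up and a<th<=b) or (not up and a>=th>b): return i+(th-a)/(b-a)
E={k:[] for k in('plate+','rail+','slot+','slot-','rail-')}
for c in range(270,340):
    p=g[:,c]
    E['plate+'].append((c,cross(p,178,188,97,0)));E['rail+'].append((c,cross(p,185,193,100,1)))
    E['slot+'].append((c,cross(p,190,199,112,0)));E['slot-'].append((c,cross(p,194,202,112,1)));E['rail-'].append((c,cross(p,199,209,92,0)))
for k,v in E.items():
    v=[q for q in v if q[1]]
    P=cast(t,v,.004 if 'plate' in k else .034)
    f=np.polyfit(P[:,1],P[:,0],1); print(k,len(v),'yaw deg',np.degrees(-np.arctan(f[0])).round(2),'x at y=-.159:',np.polyval(f,-.159).round(4))
# tab
for n,d,(x0,y0,x1,y1) in (('top',t,(285,200,305,212)),('scene',s,(195,184,216,198))):
    q=d['pixels'][y0:y1,x0:x1].astype(float); w=np.clip(q[...,0]-1.25*q[...,2]-15,0,None)
    yy,xx=np.mgrid[y0:y1,x0:x1]; c=[(w*xx).sum()/w.sum(),(w*yy).sum()/w.sum()]; print(n,'tab',np.round(c,2),cast(d,[c],.034).round(4))
# holder: dark grey vs desk in top -> corners
gg=g[200:245,165:215]
h=t['pixels'].astype(int); print('holder right edge px', [round(cross(g[r],203,212,105,1) or 0,1) for r in (212,216,220,228,232)],'top edge',[round(cross(g[:,c],203,216,105,0) or 0,1) for c in (184,190,196,201)])
# green block top view, sign
q=t['pixels'][212:230,175:202].astype(int)
gm=((q[...,1]>q[...,2]*1.12+3)).astype(np.uint8); print('\n'.join(''.join('#' if v else '.' for v in r) for r in gm))
mx=q.max(2); print('white',[(int(x)+175,int(y)+212) for y,x in np.argwhere((mx>135)&(gm==0))][:60])
# scene block
b,gr,r=[s['pixels'][...,i].astype(int) for i in range(3)]
m=((gr>r*1.25+5)&(gr>b*1.2+5)).astype(np.uint8); n,l,st,ct=cv2.connectedComponentsWithStats(m)
i=l[166,341]; ys,xs=np.where(l==i); print('scene rows',[(int(y),int(xs[ys==y].min()),int(xs[ys==y].max())) for y in np.unique(ys)])
E
```

```text
plate+ 70 yaw deg 0.28 x at y=-.159: 0.5911
rail+ 70 yaw deg 0.07 x at y=-.159: 0.5678
slot+ 70 yaw deg 0.35 x at y=-.159: 0.5496
slot- 70 yaw deg 0.37 x at y=-.159: 0.5373
rail- 70 yaw deg 0.34 x at y=-.159: 0.518
top tab [295.1  206.44] [[ 0.5099 -0.1592  0.034 ]]
scene tab [204.91 191.02] [[ 0.5131 -0.1586  0.034 ]]
holder right edge px [0, np.float64(203.2), 0, 0, 0] top edge [np.float64(211.1), np.float64(211.3), np.float64(211.4), np.float64(211.6)]
...........................
...........................
...........................
...........................
...........................
...........................
...........................
......#####.###............
......################.....
.......################....
....................###....
...................####....
......#################....
.............#...####......
...........................
...........................
...........................
...........................
white [(176, 212), (177, 212), (178, 212), (175, 213), (176, 213), (177, 213), (176, 214)]
scene rows [(159, 334, 349), (160, 333, 350), (161, 333, 350), (162, 333, 350), (163, 333, 350), (164, 332, 350), (165, 332, 350), (166, 332, 350), (167, 332, 350), (168, 332, 350), (169, 332, 349), (170, 332, 349), (171, 332, 349), (172, 332, 349), (173, 332, 349), (174, 332, 348)]
```

```bash
python3 - <<'E'
from h import *
import pickle
t=pickle.load(open('top.pkl','rb'));s=pickle.load(open('scene.pkl','rb'))
print('top cast z.092', cast(t,[(181,222),(197.5,222),(189,218.7),(189,225.3)],.092).round(4).tolist())
print('scene z.042 bottom row', cast(s,[(331.6,174.6),(348.6,174.6),(340,174.6)],.042).round(4).tolist())
print('scene z.067', cast(s,[(341,168)],.067).round(4).tolist())
print('holder top edge/right', cast(t,[(184,211.1),(201,211.6),(203.0,220)],.042).round(4).tolist())
# guess check: overlay corners
x,y=.4415,.1985
e=[]
for (X,Y,Z) in [(dx,dy,dz) for dz in(.042,.092) for dx in(-.008,.008) for dy in(-.022,.022)]: e.append((x+X,y+Y,Z))
print(proj(t,e).round(1).tolist());print(proj(s,e).round(1).tolist())
for n,d in(('top',t),('scene',s)):
    o=proj(d,[(x,y,.07)])[0].astype(int); S=12
    im=cv2.resize(d['pixels'][o[1]-24:o[1]+24,o[0]-24:o[0]+24],None,fx=8,fy=8,interpolation=cv2.INTER_CUBIC)
    for p in proj(d,e): cv2.circle(im,tuple(((p-o+24.5)*8).astype(int).tolist()),3,(0,0,255),-1)
    globals()[n]=im
cv2.imwrite('pics/ov.png',np.hstack([top,scene]))
E
```

```text
top cast z.092 [[0.4636, 0.1998, 0.092], [0.463, 0.1495, 0.092], [0.4734, 0.1755, 0.092], [0.4532, 0.1754, 0.092]]
scene z.042 bottom row [[0.4712, 0.1585, 0.042], [0.4723, 0.201, 0.042], [0.4717, 0.1795, 0.042]]
scene z.067 [[0.4739, 0.1789, 0.067]]
holder top edge/right [[0.4987, 0.1998, 0.042], [0.4964, 0.1454, 0.042], [0.4694, 0.139, 0.042]]
[[191.2, 231.4], [177.4, 231.6], [191.2, 226.4], [177.4, 226.6], [188.6, 231.8], [174.1, 232.0], [188.6, 226.5], [174.2, 226.7]]
[[336.9, 164.2], [354.0, 163.9], [337.7, 168.5], [355.0, 168.2], [339.1, 149.6], [356.8, 149.2], [339.9, 153.9], [357.8, 153.5]]
```

View pics/ov.png

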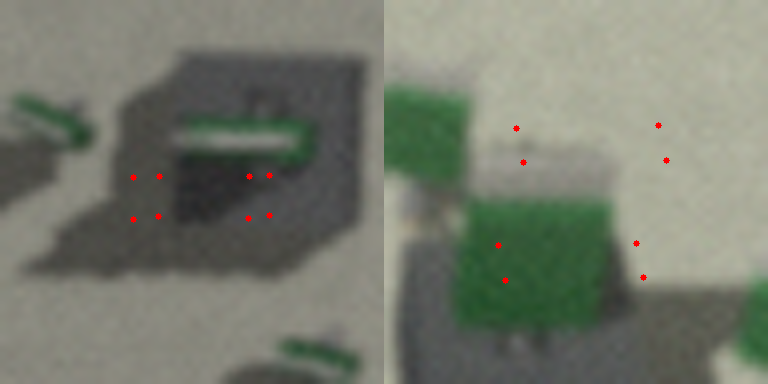

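send_rows:
  increments:
    - {"gripper":0,"linear":[0.165,-0.19,0.0],"delta_rot":[0,0,-0.685]}
    - {"gripper":0,"linear":[0.165,-0.19,0.0],"delta_rot":[0,0,-0.685]}
    - {"gripper":0,"linear":[0.165,-0.19,0.0],"delta_rot":[0,0,-0.685]}
    - {"gripper":0,"linear":[0.165,-0.19,0.0],"delta_rot":[0,0,-0.685]}
    - {"gripper":0,"linear":[0.165,-0.19,0.0],"delta_rot":[0,0,-0.685]}
    - {"gripper":0,"linear":[0.165,-0.19,0.0],"delta_rot":[0,0,-0.685]}
    - {"gripper":0,"linear":[0.165,-0.19,0.0],"delta_rot":[0,0,-0.685]}

```text
clock: 0.8
position: [0.2993, 0.3684, 0.2311]
ee_rot: [-0.0, 0.445, 0.895, -0.0]
contact_force: [0.1, -0.9, 0.3]
width: 0.0424
gripper_force: 0.0
```

send_rows:
  increments:
    - {"gripper":0,"linear":[0.165,-0.19,-0.03],"delta_rot":[0,0,-0.685]}
    - {"gripper":0,"linear":[0.165,-0.19,-0.03],"delta_rot":[0,0,-0.685]}
    - {"gripper":0,"linear":[0.165,-0.19,-0.03],"delta_rot":[0,0,-0.685]}
    - {"gripper":0,"linear":[0.165,-0.19,-0.03],"delta_rot":[0,0,-0.685]}
    - {"gripper":0,"linear":[0.165,-0.19,-0.03],"delta_rot":[0,0,-0.685]}
    - {"gripper":0,"linear":[0.165,-0.19,-0.03],"delta_rot":[0,0,-0.685]}
    - {"gripper":0,"linear":[0.165,-0.19,-0.03],"delta_rot":[0,0,-0.685]}
    - {"gripper":0,"linear":[0.165,-0.19,-0.03],"delta_rot":[0,0,-0.685]}

```text
clock: 1.6
position: [0.4627, 0.181, 0.2012]
ee_rot: [-0.001, 0.718, 0.696, -0.0]
contact_force: [0.2, 0.1, -0.5]
width: 0.043
gripper_force: 0.0
```

send_rows:
  increments:
    - {"gripper":0,"linear":[0.001,-0.002,-0.04],"delta_rot":[0,0,0]}
    - {"gripper":0,"linear":[0.001,-0.002,-0.08],"delta_rot":[0,0,0]}
    - {"gripper":0,"linear":[0.001,-0.002,-0.11],"delta_rot":[0,0,0]}
    - {"gripper":0,"linear":[0.001,-0.002,-0.135],"delta_rot":[0,0,0]}
    - {"gripper":0,"linear":[0.001,-0.002,-0.15],"delta_rot":[0,0,0]}
    - {"gripper":0,"linear":[0.001,-0.002,-0.15],"delta_rot":[0,0,0]}

```text
clock: 2.2
position: [0.4618, 0.1788, 0.0497]
ee_rot: [-0.001, 0.718, 0.696, -0.002]
contact_force: [-0.1, -0.5, -0.4]
width: 0.0427
gripper_force: 0.0
```

send_rows:
  newtons: 60
  increments:
    - {"gripper":1,"linear":[0,0,0],"delta_rot":[0,0,0]}
    - {"gripper":1,"linear":[0,0,0],"delta_rot":[0,0,0]}
    - {"gripper":1,"linear":[0,0,0],"delta_rot":[0,0,0]}
    - {"gripper":1,"linear":[0,0,0],"delta_rot":[0,0,0]}
    - {"gripper":1,"linear":[0,0,0],"delta_rot":[0,0,0]}
    - {"gripper":1,"linear":[0,0,0],"delta_rot":[0,0,0]}

```text
clock: 2.8
position: [0.4656, 0.178, 0.0526]
ee_rot: [0.0, 0.719, 0.695, 0.001]
contact_force: [-1.4, 2.8, 6.8]
width: 0.0153
gripper_force: 59.0
```

send_rows:
  increments:
    - {"gripper":1,"linear":[0,0,0.005],"delta_rot":[0,0,0]}
    - {"gripper":1,"linear":[0,0,0.015],"delta_rot":[0,0,0]}
    - {"gripper":1,"linear":[0,0,0.03],"delta_rot":[0,0,0]}
    - {"gripper":1,"linear":[0,0,0.05],"delta_rot":[0,0,0]}
    - {"gripper":1,"linear":[0,0,0.08],"delta_rot":[0,0,0]}
    - {"gripper":1,"linear":[0,0,0.11],"delta_rot":[0,0,0]}
    - {"gripper":1,"linear":[0,0,0.11],"delta_rot":[0,0,0]}

```text
clock: 3.5
position: [0.4677, 0.1776, 0.1659]
ee_rot: [0.003, 0.719, 0.695, 0.004]
contact_force: [0.3, -0.0, -0.8]
width: 0.015
gripper_force: 58.5
```

```bash
python3 - <<'E'
from h import *
t=img('top');s=img('scene')
S=get_state();p=S['position'];print(p,S['contact_force'],S['qpos'].round(3))
a=[]
for d in(t,s):
    o=proj(d,[p])[0].astype(int); im=cv2.resize(d['pixels'][o[1]-30:o[1]+30,o[0]-30:o[0]+30],None,fx=6.5,fy=6.5,interpolation=cv2.INTER_CUBIC); a.append(im); print(o)
cv2.imwrite('pics/lift.png',np.hstack(a))
E
```

```text
[0.46494282 0.17706837 0.16215485] [-0.09999287  0.70364765 -1.23307223] [ 0.224  0.211  1.778 -0.     1.152  0.258]
[184 221]
[344 135]
```

View pics/lift.png

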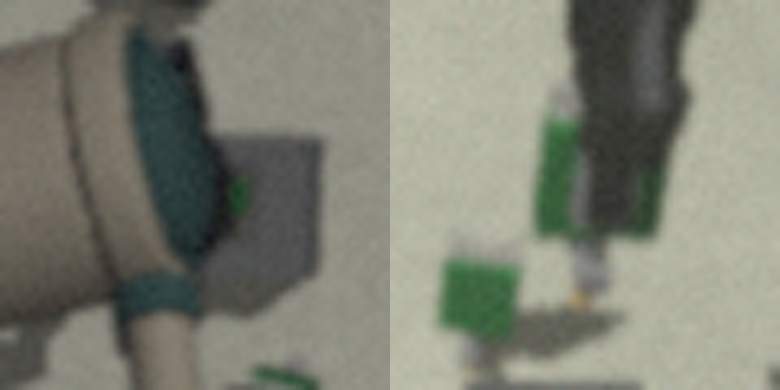

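send_rows:
  increments:
    - {"gripper":1,"linear":[0.0385,-0.168,0],"delta_rot":[0,0,-0.766]}
    - {"gripper":1,"linear":[0.0385,-0.168,0],"delta_rot":[0,0,-0.766]}
    - {"gripper":1,"linear":[0.0385,-0.168,0],"delta_rot":[0,0,-0.766]}
    - {"gripper":1,"linear":[0.0385,-0.168,0],"delta_rot":[0,0,-0.766]}
    - {"gripper":1,"linear":[0.0385,-0.168,0],"delta_rot":[0,0,-0.766]}
    - {"gripper":1,"linear":[0.0385,-0.168,0],"delta_rot":[0,0,-0.766]}
    - {"gripper":1,"linear":[0.0385,-0.168,0],"delta_rot":[0,0,-0.766]}

```text
clock: 4.3
position: [0.5023, 0.0094, 0.1602]
ee_rot: [-0.001, 0.926, 0.377, -0.001]
contact_force: [-0.5, -0.5, 0.2]
width: 0.0153
gripper_force: 58.5
```

send_rows:
  increments:
    - {"gripper":1,"linear":[0.0385,-0.168,0],"delta_rot":[0,0,-0.766]}
    - {"gripper":1,"linear":[0.0385,-0.168,0],"delta_rot":[0,0,-0.766]}
    - {"gripper":1,"linear":[0.0385,-0.168,0],"delta_rot":[0,0,-0.766]}
    - {"gripper":1,"linear":[0.0385,-0.168,0],"delta_rot":[0,0,-0.766]}
    - {"gripper":1,"linear":[0.0385,-0.168,0],"delta_rot":[0,0,-0.766]}
    - {"gripper":1,"linear":[0.0385,-0.168,0],"delta_rot":[0,0,-0.766]}
    - {"gripper":1,"linear":[0.0385,-0.168,-0.04],"delta_rot":[0,0,-0.766]}
    - {"gripper":1,"linear":[0.0385,-0.168,-0.04],"delta_rot":[0,0,-0.766]}

```text
clock: 5.1
position: [0.5379, -0.156, 0.1173]
ee_rot: [-0.002, 1.0, 0.005, -0.005]
contact_force: [-0.9, 0.5, -1.4]
width: 0.0154
gripper_force: 58.8
```

```bash
python3 - <<'E'
from h import *
t=img('top');s=img('scene')
for i in range(4):
    S=get_state();print(S['position'].round(4),S['contact_force'].round(1),S['ee_rot'].round(4),S['clock']); img('top')
p=S['position'];a=[]
for d in(t,s):
    o=proj(d,[p-[0,0,.04]])[0].astype(int); im=cv2.resize(d['pixels'][o[1]-30:o[1]+30,o[0]-30:o[0]+30],None,fx=6.5,fy=6.5,interpolation=cv2.INTER_CUBIC); a.append(im); print(o)
d=s; q=d['pixels'].astype(float)
o=proj(s,[p-[0,0,.04]])[0].astype(int);sub=q[o[1]-15:o[1]+15,o[0]-12:o[0]+12]
w=np.clip(sub[...,2]-1.4*sub[...,0]-10,0,None);yy,xx=np.mgrid[o[1]-15:o[1]+15,o[0]-12:o[0]+12]
c=[(w*xx).sum()/w.sum(),(w*yy).sum()/w.sum()];print('brass',c,cast(s,[c],p[2]-.040))
cv2.imwrite('pics/over.png',np.hstack(a))
E
```

```text
[ 0.541  -0.1574  0.1209] [-0.2  0.4 -1.2] [-6.0e-04  1.0e+00  4.3e-03 -1.3e-03] 5.2
[ 0.542 -0.158  0.122] [ 0.2 -0.3 -0.2] [0.0e+00 1.0e+00 3.9e-03 1.0e-04] 5.25
[ 0.5426 -0.1584  0.1226] [ 0.  -0.1 -0.6] [4.0e-04 1.0e+00 3.6e-03 8.0e-04] 5.3
[ 0.5428 -0.1586  0.1228] [-0.8  0.3  0.8] [6.0e-04 1.0e+00 3.4e-03 1.2e-03] 5.35
[296 195]
[202 185]
brass [np.float64(203.80806675938803), np.float64(186.13073713490957)] [[ 0.54386108 -0.15498181  0.08281954]]
```

View pics/over.png

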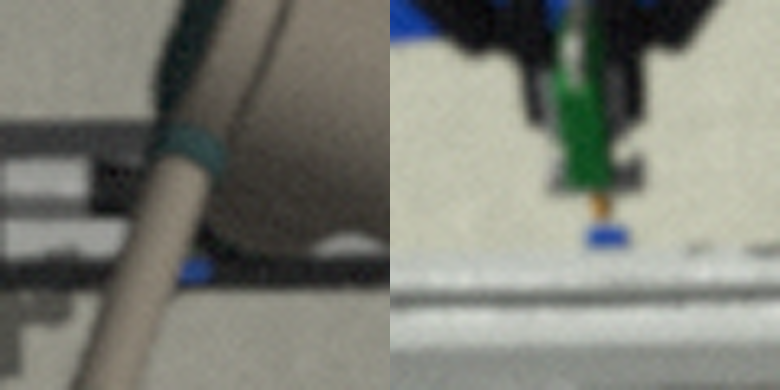

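send_rows:
  increments:
    - {"gripper":1,"linear":[0,0,-0.02],"delta_rot":[0,0,0]}
    - {"gripper":1,"linear":[0,0,-0.035],"delta_rot":[0,0,0]}
    - {"gripper":1,"linear":[0,0,-0.038],"delta_rot":[0,0,0]}
    - {"gripper":1,"linear":[0,0,-0.041],"delta_rot":[0,0,0]}
    - {"gripper":1,"linear":[0,0,-0.044],"delta_rot":[0,0,0]}
    - {"gripper":1,"linear":[0,0,-0.047],"delta_rot":[0,0,0]}
    - {"gripper":1,"linear":[0,0,-0.049],"delta_rot":[0,0,0]}
    - {"gripper":1,"linear":[0,0,-0.049],"delta_rot":[0,0,0]}

```text
clock: 6.2
position: [0.5417, -0.1587, 0.0723]
ee_rot: [0.0, 1.0, 0.002, -0.0]
contact_force: [-0.0, 1.3, -1.3]
width: 0.0154
gripper_force: 58.8
```

```bash
cat > st.py <<'E'
from h import *
F=[];P=[]
for i in range(5):
    img('top'); S=get_state(); F.append(S['contact_force']);P.append(S['position'])
print('pos',P[0].round(4),P[-1].round(4),'F',np.mean(F,0).round(2),'M',S['moment'].round(2),'w',round(S['width'],4),S['ee_rot'].round(4),'t',round(S['clock'],2))
E
python3 st.py; python3 -c "
from h import *
s=img('scene');q=proj(s,[(.544,-.1586,.08),(.544,-.1586,.14)]);print(q)"
```

```text
pos [ 0.5418 -0.1588  0.0724] [ 0.5419 -0.1588  0.0725] F [ 0.03  0.42 -0.99] M [-0.01 -0.05  0.05] w 0.0153 [1.0e-04 1.0e+00 2.4e-03 1.0e-04] t 6.45
[[202.37571942 187.0340512 ]
 [199.91491368 168.60135573]]
```

send_rows:
  increments:
    - {"gripper":1,"linear":[0.001,0,-0.001],"delta_rot":[0,0,0]}
    - {"gripper":1,"linear":[0.002,0,-0.002],"delta_rot":[0,0,0]}
    - {"gripper":1,"linear":[0.003,0,-0.002],"delta_rot":[0,0,0]}
    - {"gripper":1,"linear":[0.004,0,-0.002],"delta_rot":[0,0,0]}
    - {"gripper":1,"linear":[0.004,0,-0.002],"delta_rot":[0,0,0]}

```text
clock: 7.0
position: [0.546, -0.1588, 0.0703]
ee_rot: [0.0, 1.0, 0.002, 0.0]
contact_force: [-0.2, -0.6, -1.7]
width: 0.0152
gripper_force: 58.8
```

```bash
python3 st.py
```

```text
pos [ 0.5459 -0.1588  0.0703] [ 0.5458 -0.1587  0.0703] F [-0.1   0.05 -0.58] M [ 0.02  0.02 -0.04] w 0.0153 [ 1.0e-04  1.0e+00  2.4e-03 -0.0e+00] t 7.25
```

send_rows:
  increments:
    - {"gripper":1,"linear":[0.001,0,0],"delta_rot":[0,0,0]}
    - {"gripper":1,"linear":[0.002,0,0],"delta_rot":[0,0,0]}
    - {"gripper":1,"linear":[0.003,0,0],"delta_rot":[0,0,0]}
    - {"gripper":1,"linear":[0.003,0,0],"delta_rot":[0,0,0]}

```text
clock: 7.65
position: [0.5471, -0.1586, 0.0698]
ee_rot: [-0.0, 1.0, 0.003, -0.002]
contact_force: [-5.5, -1.1, 0.0]
width: 0.0153
gripper_force: 58.9
```

```bash
python3 st.py
```

```text
pos [ 0.5471 -0.1586  0.0699] [ 0.5471 -0.1586  0.0699] F [-5.19 -1.02 -0.06] M [-0.24  1.1  -0.03] w 0.0152 [-2.0e-04  1.0e+00  2.6e-03 -1.7e-03] t 7.9
```

send_rows:
  increments:
    - {"gripper":1,"linear":[-0.003,0,0],"delta_rot":[0,0,0]}
    - {"gripper":1,"linear":[-0.006,0,0],"delta_rot":[0,0,0]}
    - {"gripper":1,"linear":[-0.008,0,0],"delta_rot":[0,0,0]}
    - {"gripper":1,"linear":[-0.009,0,0],"delta_rot":[0,0,0]}
    - {"gripper":1,"linear":[-0.01,0,0],"delta_rot":[0,0,0]}
    - {"gripper":1,"linear":[-0.01,0,0],"delta_rot":[0,0,0]}

```text
clock: 8.5
position: [0.5397, -0.1589, 0.0706]
ee_rot: [0.0, 1.0, 0.002, 0.001]
contact_force: [1.8, 0.4, -0.8]
width: 0.0154
gripper_force: 58.8
```

```bash
python3 st.py
```

```text
pos [ 0.5397 -0.1589  0.0706] [ 0.5396 -0.1589  0.0706] F [ 1.72  0.72 -0.8 ] M [ 0.07 -0.5   0.04] w 0.0153 [2.0e-04 1.0e+00 2.3e-03 8.0e-04] t 8.75
```

send_rows:
  increments:
    - {"gripper":1,"linear":[0.0044,0,0],"delta_rot":[0,0,0]}
    - {"gripper":1,"linear":[0.0044,0,-0.003],"delta_rot":[0,0,0]}
    - {"gripper":1,"linear":[0.0044,0,-0.005],"delta_rot":[0,0,0]}
    - {"gripper":1,"linear":[0.0044,0,-0.007],"delta_rot":[0,0,0]}
    - {"gripper":1,"linear":[0.0044,0,-0.009],"delta_rot":[0,0,0]}
    - {"gripper":1,"linear":[0.0044,0,-0.011],"delta_rot":[0,0,0]}
    - {"gripper":1,"linear":[0.0044,0,-0.013],"delta_rot":[0,0,0]}
    - {"gripper":1,"linear":[0.0044,0,-0.013],"delta_rot":[0,0,0]}

```text
clock: 9.55
position: [0.5429, -0.1586, 0.057]
ee_rot: [-0.0, 1.0, 0.002, -0.0]
contact_force: [0.0, 0.8, -1.1]
width: 0.0157
gripper_force: 58.9
```

```bash
python3 st.py
```

```text
pos [ 0.543  -0.1587  0.0572] [ 0.5433 -0.1588  0.0575] F [ 0.19 -0.07 -1.04] M [ 0.    0.01 -0.03] w 0.0149 [1.0e-04 1.0e+00 2.4e-03 1.0e-04] t 9.8
```

send_rows:
  increments:
    - {"gripper":1,"linear":[0,0,-0.002],"delta_rot":[0,0,0]}
    - {"gripper":1,"linear":[0,0,-0.004],"delta_rot":[0,0,0]}
    - {"gripper":1,"linear":[0,0,-0.006],"delta_rot":[0,0,0]}
    - {"gripper":1,"linear":[0,0,-0.008],"delta_rot":[0,0,0]}
    - {"gripper":1,"linear":[0,0,-0.009],"delta_rot":[0,0,0]}
    - {"gripper":1,"linear":[0,0,-0.01],"delta_rot":[0,0,0]}
    - {"gripper":1,"linear":[0,0,-0.01],"delta_rot":[0,0,0]}

```text
clock: 10.5
position: [0.5436, -0.1589, 0.0482]
ee_rot: [0.0, 1.0, 0.002, 0.001]
contact_force: [-1.1, 0.7, 8.0]
width: 0.0156
gripper_force: 59.9
```

```bash
python3 st.py
```

```text
pos [ 0.5436 -0.1589  0.0482] [ 0.5436 -0.1589  0.0483] F [-1.15  0.66  7.75] M [ 0.11  0.22 -0.02] w 0.0153 [3.0e-04 1.0e+00 2.4e-03 6.0e-04] t 10.75
```

send_rows:
  increments:
    - {"gripper":1,"linear":[0,0,-0.001],"delta_rot":[0,0,0]}
    - {"gripper":1,"linear":[0,0,-0.0018],"delta_rot":[0,0,0]}
    - {"gripper":1,"linear":[0,0,-0.0018],"delta_rot":[0,0,0]}

```text
clock: 11.05
position: [0.5436, -0.1589, 0.0467]
ee_rot: [0.0, 1.0, 0.002, 0.001]
contact_force: [-1.2, 0.4, 9.9]
width: 0.0152
gripper_force: 60.1
```

```bash
python3 st.py
```

```text
pos [ 0.5437 -0.1589  0.0467] [ 0.5437 -0.1589  0.0468] F [-0.88  0.52  9.24] M [ 0.11  0.33 -0.01] w 0.0152 [3.0e-04 1.0e+00 2.4e-03 7.0e-04] t 11.3
```

send_rows:
  increments:
    - {"gripper":1,"linear":[0,0,0],"delta_rot":[0,0,0.1]}
    - {"gripper":1,"linear":[0,0,0],"delta_rot":[0,0,0.2]}
    - {"gripper":1,"linear":[0,0,0],"delta_rot":[0,0,0.3]}
    - {"gripper":1,"linear":[0,0,0],"delta_rot":[0,0,0.4]}
    - {"gripper":1,"linear":[0,0,0],"delta_rot":[0,0,0.4]}

```text
clock: 11.8
position: [0.5442, -0.1592, 0.0469]
ee_rot: [0.001, 0.979, 0.202, 0.001]
contact_force: [-1.3, -0.0, 8.8]
width: 0.0155
gripper_force: 60.3
```

```bash
python3 st.py
```

```text
pos [ 0.5442 -0.1592  0.0469] [ 0.5442 -0.1592  0.0469] F [-0.64  0.5   9.12] M [0.08 0.19 0.02] w 0.0154 [9.000e-04 9.796e-01 2.010e-01 1.100e-03] t 12.05
```

Turning freely, with little side force. I'll turn the rest.

send_rows:
  increments:
    - {"gripper":1,"linear":[0,0,0],"delta_rot":[0,0,0.12]}
    - {"gripper":1,"linear":[0,0,0],"delta_rot":[0,0,0.24]}
    - {"gripper":1,"linear":[0,0,0],"delta_rot":[0,0,0.36]}
    - {"gripper":1,"linear":[0,0,0],"delta_rot":[0,0,0.48]}
    - {"gripper":1,"linear":[0,0,0],"delta_rot":[0,0,0.6]}

```text
clock: 12.55
position: [0.5447, -0.1594, 0.047]
ee_rot: [0.002, 0.875, 0.484, 0.001]
contact_force: [0.0, -0.1, 9.4]
width: 0.0152
gripper_force: 60.2
```

send_rows:
  increments:
    - {"gripper":1,"linear":[0,0,0],"delta_rot":[0,0,0.12]}
    - {"gripper":1,"linear":[0,0,0],"delta_rot":[0,0,0.24]}
    - {"gripper":1,"linear":[0,0,0],"delta_rot":[0,0,0.36]}
    - {"gripper":1,"linear":[0,0,0],"delta_rot":[0,0,0.48]}
    - {"gripper":1,"linear":[0,0,0],"delta_rot":[0,0,0.571]}
    - {"gripper":1,"linear":[0,0,0],"delta_rot":[0,0,0.571]}

```text
clock: 13.15
position: [0.5448, -0.1594, 0.0471]
ee_rot: [0.002, 0.705, 0.709, 0.001]
contact_force: [0.1, -0.9, 8.7]
width: 0.0154
gripper_force: 60.2
```

```bash
python3 st.py
```

```text
pos [ 0.5448 -0.1594  0.0471] [ 0.5448 -0.1594  0.0471] F [-0.08 -0.01  9.05] M [ 0.01 -0.02  0.  ] w 0.0156 [0.002  0.7054 0.7088 0.0008] t 13.4
```

send_rows:
  increments:
    - {"gripper":1,"linear":[0,0,0.001],"delta_rot":[0,0,0]}
    - {"gripper":1,"linear":[0,0,0.002],"delta_rot":[0,0,0]}
    - {"gripper":1,"linear":[0,0,0.003],"delta_rot":[0,0,0]}
    - {"gripper":1,"linear":[0,0,0.004],"delta_rot":[0,0,0]}
    - {"gripper":1,"linear":[0,0,0.004],"delta_rot":[0,0,0]}

```text
clock: 13.9
position: [0.5447, -0.1594, 0.0506]
ee_rot: [0.002, 0.705, 0.709, 0.001]
contact_force: [0.7, 0.4, 4.7]
width: 0.0155
gripper_force: 59.7
```

```bash
python3 st.py
```

```text
pos [ 0.5447 -0.1594  0.0506] [ 0.5447 -0.1594  0.0505] F [ 0.68 -0.19  4.98] M [-0.04 -0.18 -0.02] w 0.0155 [0.0018 0.7054 0.7088 0.0008] t 14.15
```

send_rows:
  increments:
    - {"gripper":1,"linear":[0,0,0.0008],"delta_rot":[0,0,0]}
    - {"gripper":1,"linear":[0,0,0.0016],"delta_rot":[0,0,0]}
    - {"gripper":1,"linear":[0,0,0.0016],"delta_rot":[0,0,0]}

```text
clock: 14.45
position: [0.5446, -0.1593, 0.0517]
ee_rot: [0.002, 0.705, 0.709, 0.001]
contact_force: [2.5, -1.7, 3.7]
width: 0.0152
gripper_force: 59.5
```

```bash
python3 st.py
```

```text
pos [ 0.5444 -0.1593  0.0516] [ 0.5439 -0.1591  0.0513] F [ 2.62 -1.19  4.16] M [-0.27 -0.65  0.01] w 0.0153 [7.000e-04 7.053e-01 7.089e-01 3.000e-04] t 14.7
```

send_rows:
  increments:
    - {"gripper":1,"linear":[0.0007,0,0],"delta_rot":[0,0,0]}
    - {"gripper":1,"linear":[0.0014,0,0.0],"delta_rot":[0,0,0]}
    - {"gripper":1,"linear":[0.0014,0,0.0],"delta_rot":[0,0,0]}

```text
clock: 15.0
position: [0.5441, -0.1589, 0.051]
ee_rot: [-0.0, 0.705, 0.709, -0.001]
contact_force: [0.8, -1.9, 4.3]
width: 0.0153
gripper_force: 59.6
```

```bash
python3 st.py
```

```text
pos [ 0.5441 -0.1589  0.051 ] [ 0.5441 -0.1589  0.051 ] F [ 0.88 -2.53  5.05] M [-0.6  -0.04  0.01] w 0.0156 [-3.000e-04  7.052e-01  7.090e-01 -4.000e-04] t 15.25
```

send_rows:
  increments:
    - {"gripper":1,"linear":[0.0,0,0.0008],"delta_rot":[0,0,0]}
    - {"gripper":1,"linear":[0.0,0,0.0015],"delta_rot":[0,0,0]}
    - {"gripper":1,"linear":[0.0,0,0.0015],"delta_rot":[0,0,0]}

```text
clock: 15.55
position: [0.5441, -0.1588, 0.052]
ee_rot: [-0.0, 0.705, 0.709, -0.0]
contact_force: [1.5, -4.2, -0.5]
width: 0.0151
gripper_force: 58.8
```

```bash
python3 st.py
```

```text
pos [ 0.5441 -0.1588  0.052 ] [ 0.5441 -0.1588  0.052 ] F [ 0.45 -3.83 -2.14] M [-0.88 -0.16  0.  ] w 0.0153 [-4.000e-04  7.053e-01  7.089e-01 -4.000e-04] t 15.8
```

send_rows:
  newtons: 20
  increments:
    - {"gripper":1,"linear":[0,-0.001,-0.0004],"delta_rot":[0,0,0]}
    - {"gripper":1,"linear":[0,-0.001,-0.0004],"delta_rot":[0,0,0]}
    - {"gripper":0,"linear":[0,-0.001,-0.0004],"delta_rot":[0,0,0]}
    - {"gripper":0,"linear":[0,-0.001,-0.0004],"delta_rot":[0,0,0]}
    - {"gripper":0,"linear":[0,-0.001,-0.0004],"delta_rot":[0,0,0]}
    - {"gripper":0,"linear":[0,-0.001,-0.0004],"delta_rot":[0,0,0]}

```text
clock: 16.4
position: [0.5445, -0.1594, 0.0522]
ee_rot: [-0.0, 0.705, 0.709, 0.0]
contact_force: [0.9, 0.9, 0.1]
width: 0.0429
gripper_force: 0.0
```

```bash
python3 st.py
```

```text
pos [ 0.5445 -0.1595  0.0523] [ 0.5446 -0.1597  0.0522] F [-0.07 -0.26  0.37] M [ 0.03 -0.03  0.03] w 0.0425 [0.000e+00 7.053e-01 7.089e-01 1.000e-04] t 16.65
```

Released. I'll go straight up, then back out of the view.

send_rows:
  increments:
    - {"gripper":0,"linear":[0,0,0.02],"delta_rot":[0,0,0]}
    - {"gripper":0,"linear":[0,0,0.05],"delta_rot":[0,0,0]}
    - {"gripper":0,"linear":[0,0,0.09],"delta_rot":[0,0,0]}
    - {"gripper":0,"linear":[0,0,0.13],"delta_rot":[0,0,0]}
    - {"gripper":0,"linear":[0,0,0.15],"delta_rot":[0,0,0]}

```text
clock: 17.15
position: [0.5461, -0.1603, 0.2061]
ee_rot: [0.003, 0.705, 0.709, 0.001]
contact_force: [-0.5, 0.4, -0.5]
width: 0.043
gripper_force: 0.0
```

send_rows:
  increments:
    - {"gripper":0,"linear":[-0.1,0.16,0.02],"delta_rot":[0,0,0]}
    - {"gripper":0,"linear":[-0.1,0.16,0.02],"delta_rot":[0,0,0]}
    - {"gripper":0,"linear":[-0.1,0.16,0.02],"delta_rot":[0,0,0]}
    - {"gripper":0,"linear":[-0.1,0.16,0.02],"delta_rot":[0,0,0]}
    - {"gripper":0,"linear":[-0.1,0.16,0.02],"delta_rot":[0,0,0]}
    - {"gripper":0,"linear":[-0.1,0.16,0.02],"delta_rot":[0,0,0]}

```text
clock: 17.75
position: [0.4445, 0.0007, 0.2227]
ee_rot: [0.001, 0.705, 0.71, 0.0]
contact_force: [0.6, 0.4, -1.6]
width: 0.0426
gripper_force: 0.0
```

```bash
python3 - <<'E'
from h import *
t=img('top');s=img('scene');a=[]
P=np.array([.5435,-.159,.075])
e=[P+[dx,dy,dz-.075] for dz in(.040,.090) for dx in(-.008,.008) for dy in(-.022,.022)]
for d in(t,s):
    o=proj(d,[P])[0].astype(int); im=cv2.resize(d['pixels'][o[1]-30:o[1]+30,o[0]-30:o[0]+30],None,fx=6.5,fy=6.5,interpolation=cv2.INTER_CUBIC)
    for p in proj(d,e): cv2.circle(im,tuple(((p-o+30.5)*6.5).astype(int).tolist()),2,(0,0,255),-1)
    a.append(im)
cv2.imwrite('pics/end.png',np.hstack(a))
E
```

```text
(no output)
```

View pics/end.png

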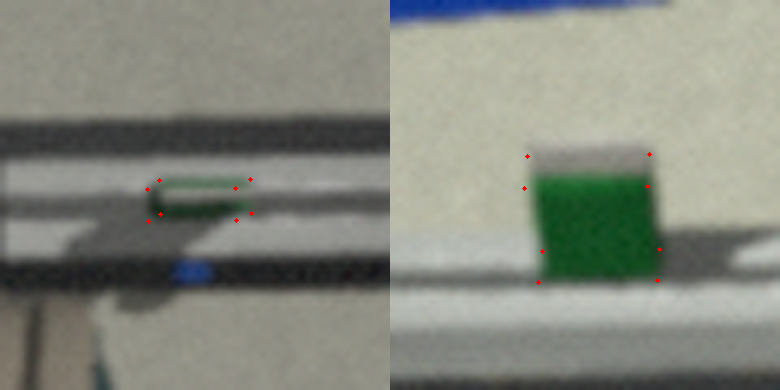

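The picture shows the clip upright on the rail with its green block at (600,230). It matches the predicted locked outline to about 1 mm, parallel to the rail and abreast of the blue tab at (195,272).

```bash
python3 -c "
from rig import sign_off
print(sign_off())"
```

```text
the job is handed in; nothing more can be done
None
```

The clip is locked in the rail at the blue tab, with the sign parallel to the rail and within a few millimetres of the tab's centre. The gripper has let go and backed clear, the largest force I read at the rail was about 10 N, and the job was handed in after about 18 s.

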